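# Lay the culture flask down against the stop bar

## Robot

A 6-joint arm with a two-finger parallel gripper is mounted at the origin on the work surface. World frame = base frame: x ahead of the robot, y to its left, z up, the work surface at z = 0. Lengths are in m, angles in rad, forces in N, time in s.
With the tool pointing down it reaches from about 0.25 to 0.775 m from the base axis. Payload 4 kg.
Tool frame: the origin (TCP) lies midway between the tips of the shut fingers; the grasp point (between the pads) lies 19 mm behind it; z points along the fingers, y is the line along which they close (so a half turn about z gives the same grasp; the last joint's range is limited). The gripper opens to 94 mm and grips with 3 to 60 N. Pads are 16 mm wide; open, the fingers measure 119 mm over their backs; the gripper's body (75 mm by 177 mm) begins 78 mm behind the grasp point.
Start: joints at [-1.259, 0.087, 1.371, -0, 1.684, -0.103], TCP at [0.222, -0.503, 0.206] pointing down, gripper open.
Joint ranges: [-3.1, 3.1], [-0.76, 2.03], [0.27, 2.55], [-1.08, 4.22], [0.17, 2.65], [-2.57, 2.57]. Speed limits (rad/s): [2.79, 2.79, 3.14, 3.14, 3.14, 3.14].

## Interface

Orientations are given as [roll, pitch, yaw] about the fixed x, y, z axes, in that order (R = Rz(yaw) Ry(pitch) Rx(roll)).
In Python, from workcell import manip gives the robot as it stands. The module is installed in compiled form; this text tells all that it offers.
- The arm moves only by the tool servo_tool, never from a script. Its argument "commands" is a list of rows, each an object with "dp": the shift along the tool's x, y, z in mm, a list of three; "roll": the turn about the tool's z in degrees. A call has 1 to 10 rows; each row is the pose to reach, as a shift and turn from the pose commanded when the call began, along the tool's axes at that moment; what a row does not reach only later rows make up. A row lasts 1/12 s, in which the tool goes at most 41.7 mm and 7.16 degrees, less where a joint would pass 70% of its speed; a pose out of reach is approached as far as the arm can. A call with a gripper value outside its range is refused whole. "hand" is the finger opening in mm, from 0 to 94, set as the call begins (left out, the last holds). The fingers move at their own pace and stop on an object; "force" is the grip in N (left out, the last holds). Time passes only in rows, so rows that repeat a pose let the fingers close. It gives the time, the measured TCP pose, the force, the opening and the grip force at its end, in the units of the state.
- manip.observe(): the state, without advancing time (a new reading comes with each control period).
- manip.get_image(name): name is "scene" or "top" or "wrist"; returns the picture (480x640x3 uint8, red, green, blue); there is no depth.
- manip.camera_info(name): a dict with "fx", "fy", "cx", "cy" (pixels), "k1" (the pictures are not rectified: a ray, as slopes to the right and down, at radius r is drawn at 1 + k1 r^2 times it, then the intrinsics apply), "position" and "attitude" of the camera in the world; the wrist camera has in their place "T_tool_cam" (4x4, takes a point from camera to tool coordinates, whose origin is the TCP and whose axes are the flange's). Camera axes: x right, y down, z forward; pixel columns grow to the right and rows downward; lengths in m; the calibration is good to about 2 mm. A picture is of the moment at which its call begins: read the wrist's pose just before it. camera_info takes no time and is no camera call.
- manip.hand_in(): hands the job in; it is judged then, once.
The state is a dict: "t": time; "joint_pos": joint angles; "joint_velocities": joint speeds; "joint_torque": joint torques, N m; "ee_pos": TCP position; "orientation": TCP orientation; "contact_force": force on the tool from outside, world axes, zero at the start; "wrist_torque": the same for the moment, N m; "grip_width": finger opening in m; "finger_force": force on a finger pad.
Only numpy, scipy, OpenCV 4.12 (cv2) and the standard library are available. Lean on these libraries where they do the work, as an engineer would, in place of code of your own. Each camera call takes 0.05 s, during which the arm holds its last target. There are 200 camera calls.

## Task

Tip the tall standing flask over, away from the stop bar on the viewing panel, letting it down gently with the fingers so that it does not fall or slam, and then push it until it lies flat on its broad face with its foot flush and square against the bar, cap pointing away from the bar. Do not squeeze, lift or carry the flask: only touch and push it. Leave the dish, the well plate and the small jar where they are, and finish clear of the flask.

Things in the scene. Friction and masses are not known exactly. Their poses are not given: they have to be found in the camera images.
- panel: Flat white-topped viewing panel in an aluminium frame, fixed on the bench, 440 (x) x 320 (y) x 12 mm. Origin: centre of its underside; z up. A plain aluminium stop bar is fixed on it: 180 mm long along panel x, 16 mm thick, 45 mm high above the panel's top, its working face at panel y = -100 mm, looking to panel +y.
- stop (a point): Middle of the lower edge of the stop bar's working face, at the height of the panel's top; x along the bar, y straight out of the bar's face towards the flask, z up. The flask is to lie along this y.
- flask: Tall closed frosted plastic flask, loose, empty, 110 to 210 g, standing 5 to 25 mm in front of the stop bar, a broad face to the bar within 9 degrees. Origin: centre of its foot; x across its width, y out of the broad face away from the bar, z up to the cap. Body 86 (x) x 37 (y) x 108 mm, then a 62 x 33 mm step to 117 mm. Tilted over 17 degrees or so it falls by itself.
- flask_foot (a point): Centre of the flask's foot, the same point as its origin; 18.5 mm above the panel's top once the flask lies on a broad face.
- flask_cap (a point): Centre of the top face of the flask's grey screw cap, 150 mm from the foot along the flask's z. The cap is centred, 31 mm in diameter, from 125 to 150 mm above the foot.
- dish: Bystander: open glass dish, 92 mm across, 18 mm high, on the panel; origin at the centre of its underside.
- wellplate: Bystander: white 12-well plate, 127 x 95 x 20 mm, on the panel; origin at the centre of its underside.
- vial: Bystander: small capped jar, 34 mm across, 75 mm high, standing on the panel near the end of the stop bar; origin at the centre of its underside.
Mind the look-alikes: they are no part of the job. Of the things that look like the flask, the middle-sized one is meant.

How it is judged:
By the outcome, as a careful person would: the job done as asked, in the order asked, and still so for the second after the job is handed in, with the robot touching nothing.
It also fails if it takes over 72 s, if anything falls off the work surface, if the arm or the gripper's body presses on something with over 40 N, if the wrist force passes 120 N, or if a joint passes its speed limit or range.

## Working session

There is one attempt and no reset: what is moved stays moved. The work goes in short steps, Python scripts to look and compute and a tool call to move; the robot and the scene stay as the last step left them, time stands still between calls to the robot, and variables do not carry over. Pictures are saved under pics/ and viewed, at most 10 in all, crops included, and the job is handed in when it is done.

Besides the shell and the picture viewer there is one more tool, called after ">>>" as name([rows], argument=value, ...), one row to a line, values as JSON. servo_tool: Moves the arm, as the interface text tells. Its arguments: {"type":"object","properties":{"commands":{"type":"array","items":{"type":"object","properties":{"dp":{"type":"array","items":{"type":"number"}},"roll":{"type":"number"}}}},"hand":{"type":"number"},"force":{"type":"number"}},"required":["commands"]}

```bash
mkdir -p pics; python3 - <<'E'
from workcell import manip
import cv2,numpy as np
for n in ("scene","top"):
    im=manip.get_image(n); cv2.imwrite(f"pics/{n}0.png",im[:,:,::-1]); print(n,manip.camera_info(n))
print(manip.camera_info("wrist")); print(manip.observe())
E
```

```text
scene {'fx': 563.0490216476868, 'fy': 563.0490216476868, 'cx': 327.86882640134434, 'cy': 249.78101444105488, 'k1': -0.18368112082112528, 'position': array([ 0.94807912, -0.39272355,  0.85624668]), 'attitude': array([-2.56607136, -0.0136286 ,  0.85714985])}
top {'fx': 615.3393036962966, 'fy': 615.3393036962966, 'cx': 322.4209948222507, 'cy': 232.99060687892438, 'k1': 0.012938458535698045, 'position': array([ 0.53191352, -0.09657869,  1.21265556]), 'attitude': array([-3.0900471 ,  0.01106   , -1.60017157])}
{'fx': 349.09870965814446, 'fy': 349.09870965814446, 'cx': 320.98558946195385, 'cy': 235.51840342945027, 'k1': -0.0064851812254602716, 'T_tool_cam': array([[ 8.87157835e-05, -9.61864877e-01, -2.73525047e-01,
         7.98579510e-02],
       [ 9.99999761e-01, -1.02072553e-04,  6.83285745e-04,
         1.11692339e-03],
       [-6.85147959e-04, -2.73525042e-01,  9.61864638e-01,
        -1.78833073e-01],
       [ 0.00000000e+00,  0.00000000e+00,  0.00000000e+00,
         1.00000000e+00]])}
{'t': 0.1, 'joint_pos': array([-1.25911002e+00,  8.78714325e-02,  1.37209142e+00, -1.71213577e-05,
        1.68365750e+00, -1.03089981e-01]), 'joint_velocities': array([-0.00140524, -0.00070611, -0.00249068,  0.00088012, -0.00116828,
        0.00020965]), 'joint_torque': array([ 1.79716681e-03, -3.41253626e+01, -3.03301549e+01,  7.19982293e-02,
        3.04431806e-02, -1.08199974e-04]), 'ee_pos': array([ 0.22147878, -0.50287397,  0.20443248]), 'orientation': array([-3.13957397e+00, -1.91739140e-04,  4.14774179e-01]), 'contact_force': array([ 0.22935051,  0.57469788, -0.53591173]), 'wrist_torque': array([-0.02130906,  0.01168463, -0.01008688]), 'finger_force': 0.0, 'grip_width': 0.09386837915907623}
```

View pics/scene0.png

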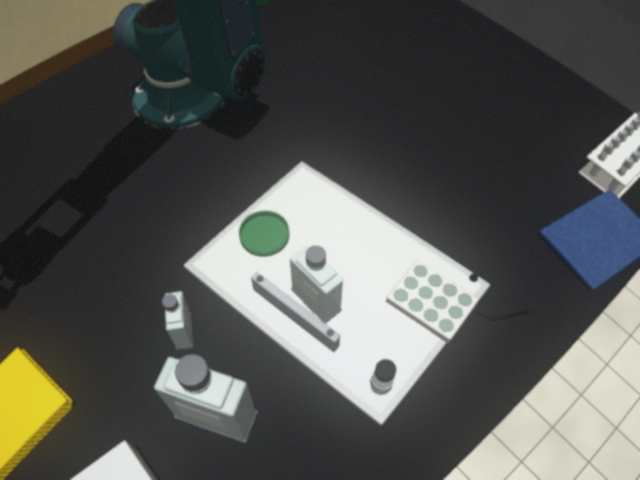

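View pics/top0.png

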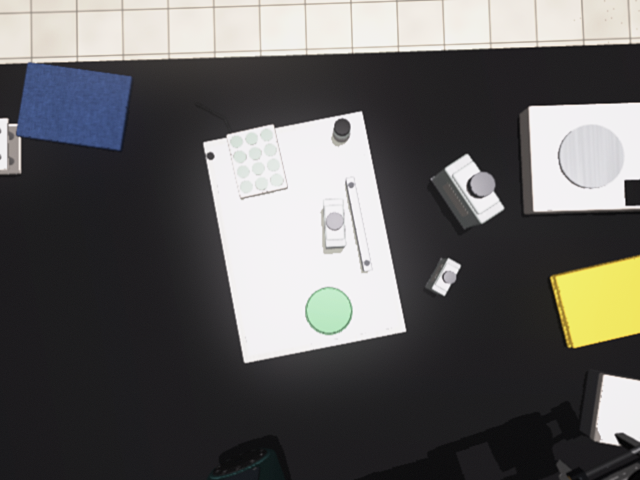

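Candidates for the flask in the scene view: (316,283) on the panel before the bar; (205,400) large, on the bench; (178,320) small, on the bench. By size and place the target is the one at (316,283), top view (334,222). Small capped jar (384,375), dish (264,233), well plate (437,298).

```bash
cat > h.py <<'E'
import numpy as np,cv2
from workcell import manip
from scipy.spatial.transform import Rotation as R
def cam(n,st=None):
    c=manip.camera_info(n)
    if n=="wrist":
        T=np.eye(4);T[:3,:3]=R.from_euler("xyz",st["orientation"]).as_matrix();T[:3,3]=st["ee_pos"]
        T=T@c["T_tool_cam"];return c,T[:3,:3],T[:3,3]
    return c,R.from_euler("xyz",c["attitude"]).as_matrix(),np.array(c["position"])
def ray(C,uv,z):
    c,Rm,p=C
    K=np.array([[c["fx"],0,c["cx"]],[0,c["fy"],c["cy"]],[0,0,1]])
    s=cv2.undistortPoints(np.array(uv,float).reshape(-1,1,2),K,np.array([c["k1"],0,0,0])).reshape(-1,2)
    d=np.c_[s,np.ones(len(s))]@Rm.T
    return p+d*((z-p[2])/d[:,2])[:,None]
E
python3 - <<'E'
from h import *
im=cv2.imread("pics/top0.png"); C=cam("top")
roi=np.zeros(im.shape[:2],np.uint8); roi[95:375,185:415]=1
g=im.min(2)*roi
m=cv2.morphologyEx((g>120).astype(np.uint8),cv2.MORPH_OPEN,np.ones((5,5)))
ct=max(cv2.findContours(m,0,2)[0],key=cv2.contourArea)
r=cv2.minAreaRect(ct); b=cv2.boxPoints(r); print("panel px",b.round(1)); W=ray(C,b,.012); print(W.round(4), W.mean(0)); 
for i in range(4): d=W[(i+1)%4]-W[i]; print(np.linalg.norm(d),np.degrees(np.arctan2(d[1],d[0])))
print("cap",ray(C,[[334.5,221.5]],.162)); print("bar screws",ray(C,[[351,184],[367,264]],.057))
a=cv2.resize(im[160:290,270:400],None,fx=4.5,fy=4.5,interpolation=cv2.INTER_CUBIC); cv2.imwrite("pics/c1.png",a)
E
```

```text
panel px [[199.5 138. ]
 [362.  106.2]
 [406.  331.3]
 [243.6 363.1]]
[[ 0.789   0.1516  0.012 ]
 [ 0.8421 -0.1705  0.012 ]
 [ 0.3991 -0.2412  0.012 ]
 [ 0.347   0.0747  0.012 ]] [ 0.59429903 -0.04633986  0.012     ]
0.32649228926646723 -80.6322204460551
0.44865728069403243 -170.93696748387683
0.3201484202434402 99.37080713748396
0.44868530523071587 9.873152810817588
cap [[ 0.60549949 -0.10779346  0.162     ]]
bar screws [[ 0.68281484 -0.14218787  0.057     ]
 [ 0.53121922 -0.16735855  0.057     ]]
```

View pics/c1.png

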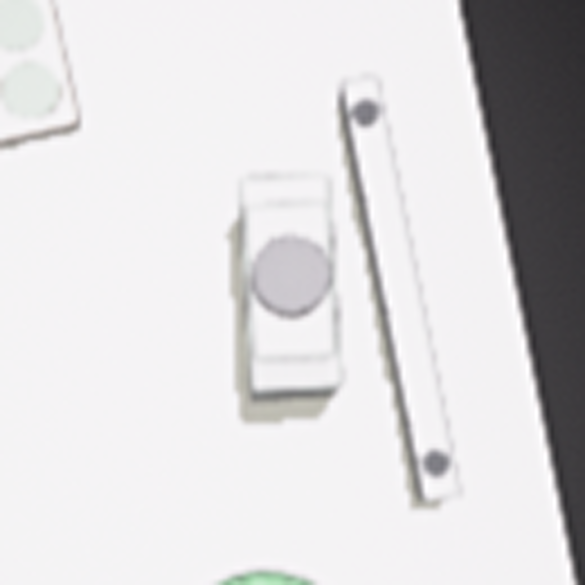

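The crop confirms the choice: mid-sized flask with its cap at crop (292,276), bar screws at (366,112) and (436,463). The flask is about 7° off the bar. The plan is to straddle the cap with open fingers, push with the rear finger and catch with the front one.

>>> servo_tool([
  {"dp": [0,0,-40],"roll": 0},
  {"dp": [30,-10,-75],"roll": 5},
  {"dp": [65,-25,-76],"roll": 10},
  {"dp": [103,-41,-76],"roll": 15},
  {"dp": [140,-56,-76],"roll": 20},
  {"dp": [178,-71,-76],"roll": 21.8},
  {"dp": [215,-86,-76],"roll": 21.8},
  {"dp": [252,-102,-76],"roll": 21.8},
  {"dp": [290,-117,-76],"roll": 21.8},
  {"dp": [328,-132,-76],"roll": 21.8},
], hand=60)

```text
t: 0.93
ee_pos: [0.4695, -0.2486, 0.2811]
orientation: [-3.141, 0.0, 0.034]
contact_force: [0.6, -0.9, 0.3]
grip_width: 0.06
finger_force: 0.0
```

```bash
python3 - <<'E'
from h import *
s=manip.observe();print(s["t"],s["ee_pos"],np.degrees(s["orientation"]),s["grip_width"])
y=s["orientation"][2];d=np.array([.606,-.108])-s["ee_pos"][:2]
print(d@[np.cos(y),np.sin(y)],d@[np.sin(y),-np.cos(y)])
E
```

```text
0.9333 [ 0.46948954 -0.24856496  0.28108329] [-1.79988221e+02  2.84086860e-02  1.95908172e+00] 0.060004808411815984
0.14123598976865573 -0.13581608666582018
```

>>> servo_tool([
  {"dp": [28,-27,0]},
  {"dp": [56,-54,0]},
  {"dp": [84,-81,0]},
  {"dp": [112,-108,0]},
  {"dp": [135,-130,0]},
  {"dp": [141,-136,0]},
  {"dp": [141,-136,0]},
  {"dp": [141,-136,0]},
])

```text
validation failed for argument at $.co...
```

```bash
python3 - <<'E'
from h import *
s=manip.observe();print(s["t"],s["ee_pos"],np.degrees(s["orientation"]))
im=manip.get_image("wrist");cv2.imwrite("pics/w1.png",im[:,:,::-1])
E
```

```text
0.9333 [ 0.46948954 -0.24856496  0.28108329] [-1.79988221e+02  2.84086860e-02  1.95908172e+00]
```

View pics/w1.png

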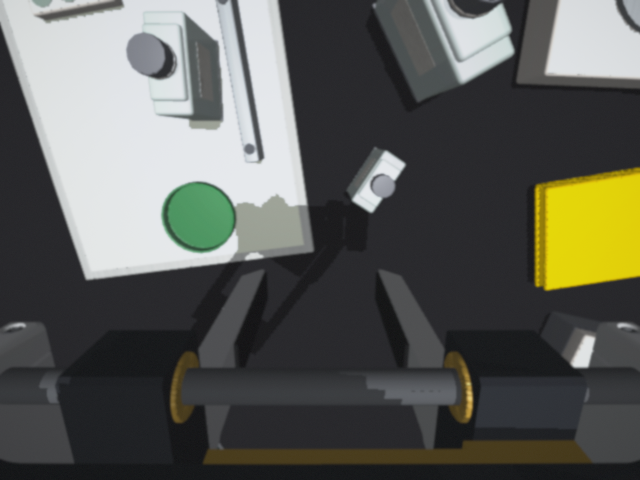

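The wrist view, taken before the move because the call was refused (it needs roll), shows the cap at (150,55) and the bar end screw at (249,149).

>>> servo_tool([
  {"dp": [28,-27,0],"roll": 0},
  {"dp": [56,-54,0],"roll": 0},
  {"dp": [84,-81,0],"roll": 0},
  {"dp": [112,-108,0],"roll": 0},
  {"dp": [135,-130,0],"roll": 0},
  {"dp": [141,-136,0],"roll": 0},
  {"dp": [141,-136,0],"roll": 0},
  {"dp": [141,-136,0],"roll": 0},
])

```text
t: 1.65
ee_pos: [0.6045, -0.11, 0.2808]
orientation: [3.141, 0.002, 0.035]
contact_force: [0.2, -0.3, -0.1]
grip_width: 0.0596
finger_force: 0.0
```

```bash
python3 - <<'E'
from h import *
s=dict(ee_pos=np.array([.46949,-.248565,.28108]),orientation=np.radians([-179.988,.0284,1.959]))
C=cam("wrist",s);print("cap",ray(C,[[149,54]],.162),"bar screws",ray(C,[[249,149],[224,1]],.057))
s=manip.observe();print(s["t"],s["ee_pos"],np.degrees(s["orientation"]))
im=manip.get_image("wrist");cv2.imwrite("pics/w2.png",im[:,:,::-1])
E
```

```text
cap [[ 0.60670323 -0.11169126  0.162     ]] bar screws [[ 0.53330362 -0.16684688  0.057     ]
 [ 0.67803937 -0.14463512  0.057     ]]
1.65 [ 0.6044509  -0.1100388   0.28080786] [1.79972957e+02 1.02533875e-01 1.98093566e+00]
```

View pics/w2.png

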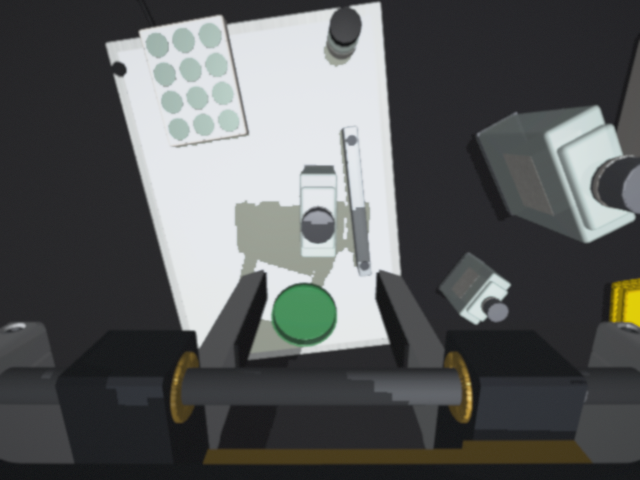

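The wrist view from above shows the cap at (318,227). The flask's broad faces run parallel to the tool x axis, and the bar screws are at (352,140) and (364,266).

```bash
python3 - <<'E'
from h import *
s=manip.observe();C=cam("wrist",s)
print("cap",ray(C,[[318,227]],.162)-s["ee_pos"],ray(C,[[318,227]],.162),"screws",ray(C,[[352,140],[364,266]],.057),"body rear edge",ray(C,[[337,172],[335,255]],.129),"front",ray(C,[[301,172],[302,255]],.129))
E
```

```text
cap [[ 0.00321291  0.001476   -0.11923994]] [[ 0.60735719 -0.10920717  0.162     ]] screws [[ 0.68145838 -0.14409997  0.057     ]
 [ 0.53244293 -0.16750569  0.057     ]] body rear edge [[ 0.65262065 -0.12540093  0.129     ]
 [ 0.57040911 -0.1271753   0.129     ]] front [[ 0.65149905 -0.09167071  0.129     ]
 [ 0.56932225 -0.09413095  0.129     ]]
```

>>> servo_tool([
  {"dp": [3,1,35],"roll": 0},
  {"dp": [3,1,70],"roll": 0},
  {"dp": [3,1,105],"roll": 0},
  {"dp": [3,1,130],"roll": 0},
  {"dp": [3,1,139],"roll": 0},
  {"dp": [3,1,139],"roll": 0},
  {"dp": [3,1,139],"roll": 0},
])

```text
t: 2.28
ee_pos: [0.6078, -0.1118, 0.1438]
orientation: [3.141, -0.001, 0.033]
contact_force: [-1.0, -0.6, 0.8]
grip_width: 0.0601
finger_force: 0.0
```

>>> servo_tool([
  {"dp": [0,0,0],"roll": 0},
  {"dp": [0,-2,0],"roll": 0},
  {"dp": [0,-5,0],"roll": 0},
  {"dp": [0,-8,0],"roll": 0},
  {"dp": [0,-11,0],"roll": 0},
  {"dp": [0,-14,0],"roll": 0},
  {"dp": [0,-17,0],"roll": 0},
  {"dp": [0,-20,0],"roll": 0},
  {"dp": [0,-20,0],"roll": 0},
], hand=50)

```text
t: 3.03
ee_pos: [0.6072, -0.0898, 0.1424]
orientation: [-3.141, 0.0, 0.035]
contact_force: [1.0, -0.3, 0.3]
grip_width: 0.0501
finger_force: 0.1
```

```bash
python3 - <<'E'
from h import *
s=manip.observe();print(s["t"],s["ee_pos"],s["contact_force"],s["grip_width"],s["finger_force"])
a=manip.get_image("scene")[200:380,210:430];b=manip.get_image("top")[160:290,250:400]
a=cv2.resize(a,(440,360));b=cv2.resize(b,(360,312));o=np.zeros((360,800,3),np.uint8);o[:,:440]=a;o[:312,440:]=b
cv2.imwrite("pics/p3.png",o[:,:,::-1])
E
```

```text
3.0333 [ 0.6072076  -0.08978955  0.14244458] [ 0.95398655 -0.30051484  0.30940526] 0.050094452341602716 0.10901515139266849
```

View pics/p3.png

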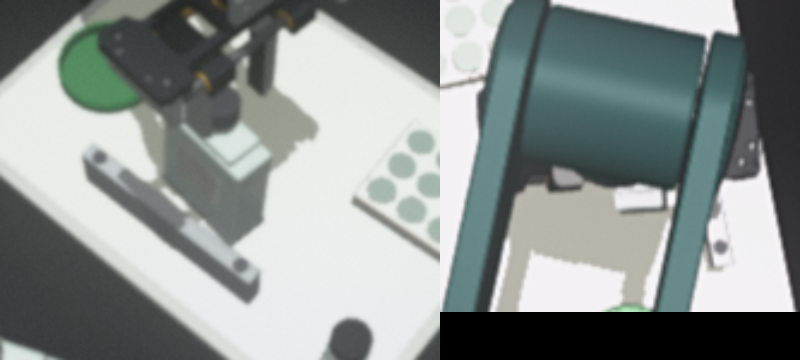

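The picture shows the cap between the fingers at (222,108), the flask clear of the bar and the front finger beyond the cap. I'll keep pushing slowly.

>>> servo_tool([
  {"dp": [0,-3,0],"roll": 0},
  {"dp": [0,-6,0],"roll": 0},
  {"dp": [0,-9,0],"roll": 0},
  {"dp": [0,-12,0],"roll": 0},
  {"dp": [0,-15,0],"roll": 0},
  {"dp": [0,-18,0],"roll": 0},
  {"dp": [0,-21,0],"roll": 0},
  {"dp": [0,-24,0],"roll": 0},
  {"dp": [0,-24,0],"roll": 0},
])

```text
t: 3.88
ee_pos: [0.6064, -0.0658, 0.1425]
orientation: [-3.141, 0.0, 0.035]
contact_force: [0.2, 0.1, 0.4]
grip_width: 0.0504
finger_force: 0.0
```

```bash
cat > look.py <<'E'
from h import *
import sys
s=manip.observe();print(s["t"],s["ee_pos"],s["contact_force"],s["grip_width"],s["finger_force"])
a=manip.get_image("scene")[190:370,210:430];b=manip.get_image("wrist")
a=cv2.resize(a,(440,360));b=cv2.resize(b[:,120:520],(360,432));o=np.zeros((432,800,3),np.uint8);o[:360,:440]=a;o[:,440:]=b
cv2.imwrite(f"pics/{sys.argv[1]}.png",o[:,:,::-1])
E
python3 look.py p4
```

```text
3.8833 [ 0.606398   -0.06578931  0.14246343] [0.24440582 0.0752057  0.38513669] 0.05038334388322154 0.0
```

View pics/p4.png

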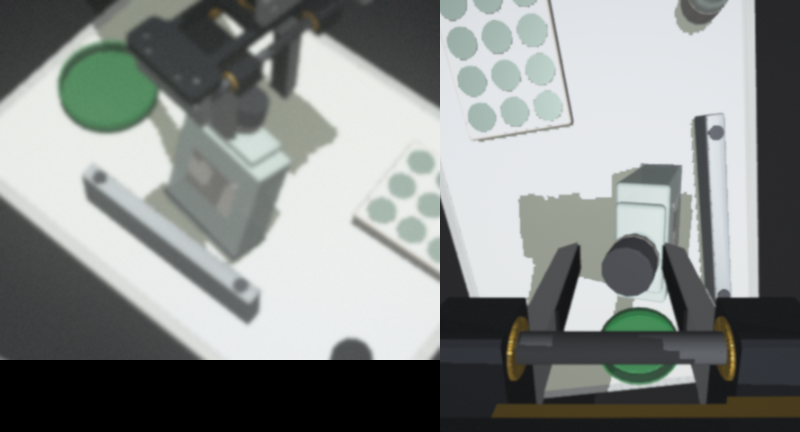

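The flask is tilting (wrist view: cap at (630,265), foot still by the bar). I'll go on slowly past balance so it leans onto the front finger.

>>> servo_tool([
  {"dp": [0,-2,1],"roll": 0},
  {"dp": [0,-4,2],"roll": 0},
  {"dp": [0,-6,3],"roll": 0},
  {"dp": [0,-8,4],"roll": 0},
  {"dp": [0,-10,5],"roll": 0},
  {"dp": [0,-11,5],"roll": 0},
  {"dp": [0,-12,5],"roll": 0},
  {"dp": [0,-13,5],"roll": 0},
  {"dp": [0,-13,5],"roll": 0},
  {"dp": [0,-13,5],"roll": 0},
])

```text
t: 4.82
ee_pos: [0.606, -0.0536, 0.1376]
orientation: [3.141, -0.0, 0.034]
contact_force: [0.5, 1.4, 1.0]
grip_width: 0.0502
finger_force: 0.1
```

```bash
python3 look.py p5
```

```text
4.8167 [ 0.60601915 -0.05355248  0.13758035] [0.5484565  1.39148079 0.95438984] 0.05015003055129581 0.06295982049778104
```

View pics/p5.png

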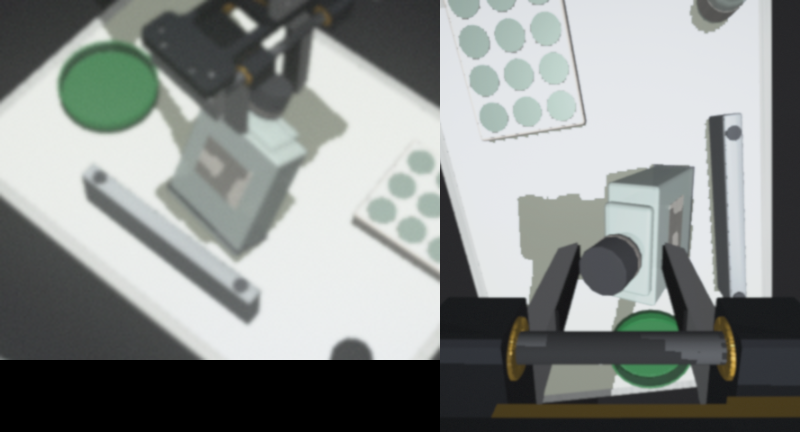

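The flask now leans on the front (left) finger, with the cap touching at (580,265) and about 25° of tilt. The rear finger is free. Next I turn the tool about the front finger to bring both fingers to the front.

>>> servo_tool([
  {"dp": [3.2,-0.7,0],"roll": -6},
  {"dp": [6.4,-1.5,0],"roll": -12},
  {"dp": [9.6,-2.8,0],"roll": -18},
  {"dp": [12.6,-4.4,0],"roll": -24},
  {"dp": [15.5,-6.4,0],"roll": -30},
  {"dp": [18.2,-8.4,0],"roll": -36},
  {"dp": [20.7,-10.8,0],"roll": -42},
  {"dp": [23,-13.3,0],"roll": -48},
  {"dp": [23,-13.3,0],"roll": -48},
])

```text
t: 5.67
ee_pos: [0.6288, -0.0391, 0.1374]
orientation: [-3.142, -0.0, 0.874]
contact_force: [0.2, -0.6, 0.2]
grip_width: 0.05
finger_force: 0.1
```

>>> servo_tool([
  {"dp": [3.2,-0.2,0],"roll": -6},
  {"dp": [6.4,-0.7,0],"roll": -12},
  {"dp": [9.6,-1.5,0],"roll": -18},
  {"dp": [12.6,-2.7,0],"roll": -24},
  {"dp": [15.5,-4.2,0],"roll": -30},
  {"dp": [18.2,-5.9,0],"roll": -36},
  {"dp": [20.7,-8,0],"roll": -42},
  {"dp": [20.7,-8,0],"roll": -42},
])

```text
t: 6.33
ee_pos: [0.6356, -0.0182, 0.1375]
orientation: [-3.142, -0.0, 1.605]
contact_force: [-0.5, 0.1, -0.3]
grip_width: 0.05
finger_force: 0.0
```

```bash
python3 look.py p6
```

```text
6.3333 [ 0.63561738 -0.01819039  0.13745772] [-0.48073624  0.12381491 -0.32629406] 0.04995594382270907 0.04961555125191808
```

View pics/p6.png

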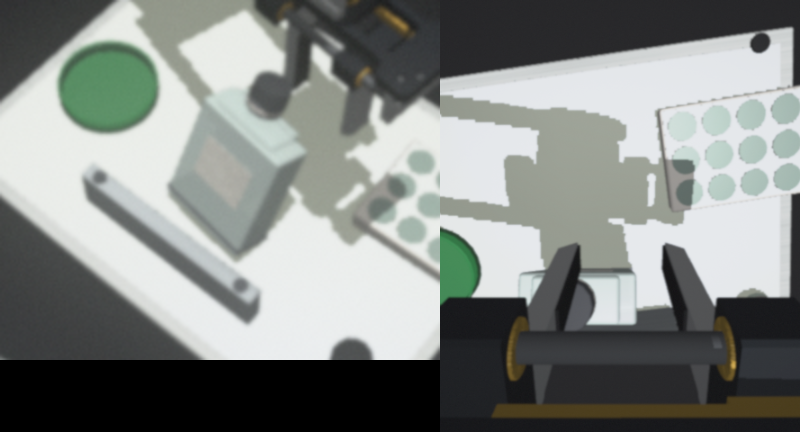

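Both fingers are now in front and the flask rests on the left one at (568,290). I'll close the hand in steps, shifting so the supporting finger stays put.

>>> servo_tool([
  {"dp": [0,-3,0],"roll": 0},
  {"dp": [0,-5,0],"roll": 0},
], hand=40)

```text
t: 6.6
ee_pos: [0.6304, -0.0189, 0.1374]
orientation: [-3.141, 0.0, 1.603]
contact_force: [0.1, -0.1, -0.2]
grip_width: 0.0412
finger_force: 0.1
```

>>> servo_tool([
  {"dp": [0,-3,0],"roll": 0},
  {"dp": [0,-5,0],"roll": 0},
], hand=30)

```text
t: 6.77
ee_pos: [0.6252, -0.019, 0.1375]
orientation: [-3.141, 0.0, 1.604]
contact_force: [0.3, -0.1, 0.0]
grip_width: 0.0313
finger_force: 0.1
```

>>> servo_tool([
  {"dp": [0,-3,0],"roll": 0},
  {"dp": [0,-5,0],"roll": 0},
], hand=20)

```text
t: 6.93
ee_pos: [0.6202, -0.0191, 0.1375]
orientation: [-3.141, 0.0, 1.605]
contact_force: [-0.5, 0.5, 0.3]
grip_width: 0.0214
finger_force: 0.1
```

>>> servo_tool([
  {"dp": [0,-3,0],"roll": 0},
  {"dp": [0,-5,0],"roll": 0},
], hand=10)

```text
t: 7.1
ee_pos: [0.6153, -0.0192, 0.1375]
orientation: [-3.142, 0.0, 1.605]
contact_force: [-0.1, 0.6, 0.2]
grip_width: 0.011
finger_force: 0.1
```

>>> servo_tool([
  {"dp": [0,-3,0],"roll": 0},
  {"dp": [0,-6,0],"roll": 0},
  {"dp": [0,-8,0],"roll": 0},
  {"dp": [0,-8,0],"roll": 0},
], hand=0)

```text
t: 7.43
ee_pos: [0.6073, -0.0195, 0.1376]
orientation: [-3.142, 0.0, 1.605]
contact_force: [-0.2, 0.0, 0.4]
grip_width: 0.0003
finger_force: 0.1
```

>>> servo_tool([
  {"dp": [1,0,6],"roll": 0},
  {"dp": [2,0,12],"roll": 0},
  {"dp": [3,0,18],"roll": 0},
  {"dp": [4,0,24],"roll": 0},
  {"dp": [5.5,0,30],"roll": 0},
  {"dp": [7,0,36],"roll": 0},
  {"dp": [8.5,0,42],"roll": 0},
  {"dp": [10,0,47],"roll": 0},
  {"dp": [11.5,0,47],"roll": 0},
  {"dp": [13,0,47],"roll": 0},
])

```text
t: 8.27
ee_pos: [0.607, -0.0063, 0.0899]
orientation: [-3.141, 0.0, 1.605]
contact_force: [1.4, 0.0, 0.7]
grip_width: 0.0004
finger_force: 0.1
```

>>> servo_tool([
  {"dp": [1.5,0,0],"roll": 0},
  {"dp": [3,0,0],"roll": 0},
  {"dp": [4.5,0,0],"roll": 0},
  {"dp": [6,0,0],"roll": 0},
  {"dp": [7.5,0,0],"roll": 0},
  {"dp": [9,0,0],"roll": 0},
  {"dp": [10.5,0,0],"roll": 0},
  {"dp": [12,0,0],"roll": 0},
  {"dp": [13.5,0,0],"roll": 0},
  {"dp": [15,0,0],"roll": 0},
])

```text
t: 9.1
ee_pos: [0.6067, 0.0087, 0.0905]
orientation: [3.142, 0.0, 1.605]
contact_force: [1.2, 0.6, -0.9]
grip_width: 0.0005
finger_force: 0.1
```

```bash
python3 look.py p7
```

```text
9.1 [0.60673456 0.00870752 0.09045157] [ 1.19645569  0.61428183 -0.89555988] 0.000488961528711418 0.10720635065808892
```

View pics/p7.png

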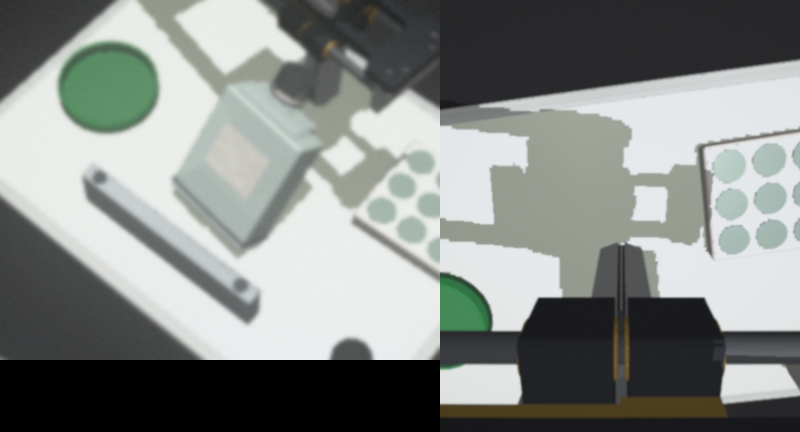

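The flask is at about 38° and still leaning steadily on the closed fingers (cap at (290,85)). I'll keep letting it down, with the fingers descending more slowly than the cap.

>>> servo_tool([
  {"dp": [1.2,0,0.7],"roll": 0},
  {"dp": [2.4,0,1.4],"roll": 0},
  {"dp": [3.6,0,2.1],"roll": 0},
  {"dp": [4.8,0,2.8],"roll": 0},
  {"dp": [6,0,3.5],"roll": 0},
  {"dp": [7.2,0,4.2],"roll": 0},
  {"dp": [8.4,0,5],"roll": 0},
  {"dp": [9.6,0,6],"roll": 0},
  {"dp": [10.8,0,7],"roll": 0},
  {"dp": [12,0,8],"roll": 0},
])

```text
t: 10.03
ee_pos: [0.6063, 0.0207, 0.0823]
orientation: [-3.142, 0.0, 1.605]
contact_force: [-0.6, 0.7, -0.3]
grip_width: 0.0003
finger_force: 0.1
```

>>> servo_tool([
  {"dp": [1,0,0.7],"roll": 0},
  {"dp": [2,0,1.4],"roll": 0},
  {"dp": [3,0,2.1],"roll": 0},
  {"dp": [4,0,2.8],"roll": 0},
  {"dp": [5,0,3.5],"roll": 0},
  {"dp": [6,0,4.2],"roll": 0},
  {"dp": [7,0,5],"roll": 0},
  {"dp": [8,0,6],"roll": 0},
  {"dp": [9,0,7],"roll": 0},
  {"dp": [10,0,8],"roll": 0},
])

```text
t: 10.87
ee_pos: [0.606, 0.0306, 0.0744]
orientation: [3.142, 0.0, 1.605]
contact_force: [0.2, 0.0, -0.3]
grip_width: 0.0004
finger_force: 0.2
```

```bash
cat > m.py <<'E'
from h import *
s=manip.observe();print(s["t"],s["ee_pos"],s["contact_force"])
im=manip.get_image("scene");C=cam("scene")
hsv=cv2.cvtColor(im,cv2.COLOR_RGB2HSV)
# text map of the cut: brightness along the flask's mid-plane, panel points x=.606+.035*d, y varied
c,Rm,p=C
K=np.array([[c["fx"],0,c["cx"]],[0,c["fy"],c["cy"]],[0,0,1]])
def proj(P): return cv2.projectPoints(np.array(P,float),cv2.Rodrigues(Rm.T)[0],-Rm.T@p,K,np.array([c["k1"],0,0,0]))[0].reshape(-1,2)
ys=np.arange(-.146,.07,.004)
uv=proj([[.6057-.155*(y+.148),y,.012] for y in ys])
print([(round((y+.148)*1000),*map(int,im[int(round(v)),int(round(u))])) for y,(u,v) in zip(ys,uv)])
E
python3 m.py
```

```text
10.8667 [0.6059861  0.03062831 0.07435186] [ 0.20526556  0.02708688 -0.29825859]
[(2, 148, 153, 154), (6, 196, 204, 203), (10, 198, 203, 204), (14, 194, 200, 202), (18, 223, 226, 224), (22, 236, 238, 236), (26, 235, 238, 236), (30, 236, 239, 236), (34, 234, 236, 234), (38, 177, 184, 173), (42, 158, 163, 154), (46, 172, 181, 175), (50, 155, 161, 160), (54, 161, 172, 169), (58, 188, 201, 196), (62, 190, 202, 197), (66, 190, 202, 197), (70, 193, 204, 199), (74, 193, 206, 200), (78, 193, 205, 199), (82, 194, 205, 201), (86, 201, 209, 203), (90, 223, 223, 216), (94, 226, 226, 220), (98, 224, 224, 217), (102, 221, 220, 213), (106, 221, 220, 213), (110, 222, 221, 213), (114, 218, 217, 208), (118, 220, 219, 212), (122, 221, 221, 213), (126, 220, 220, 211), (130, 217, 218, 211), (134, 194, 206, 199), (138, 190, 203, 199), (142, 188, 202, 197), (146, 191, 204, 199), (150, 193, 206, 200), (154, 193, 206, 200), (158, 195, 209, 202), (162, 194, 208, 201), (166, 173, 185, 180), (170, 174, 187, 181), (174, 175, 187, 181), (178, 167, 178, 173), (182, 162, 171, 165), (186, 149, 155, 144), (190, 143, 148, 137), (194, 126, 129, 121), (198, 125, 127, 120), (202, 108, 109, 104), (206, 80, 83, 80), (210, 78, 83, 79), (214, 90, 94, 92)]
```

Measured in the scene picture, the foot's rear edge falls about 44 mm out along the panel line (43 expected with no slip), so the foot is not sliding. Continuing.

>>> servo_tool([
  {"dp": [0.8,0,1],"roll": 0},
  {"dp": [1.6,0,2],"roll": 0},
  {"dp": [2.4,0,3],"roll": 0},
  {"dp": [3.2,0,4],"roll": 0},
  {"dp": [4,0,5],"roll": 0},
  {"dp": [4.8,0,6],"roll": 0},
  {"dp": [5.6,0,7],"roll": 0},
  {"dp": [6.4,0,8],"roll": 0},
  {"dp": [7.2,0,9],"roll": 0},
  {"dp": [8,0,10],"roll": 0},
])

```text
t: 11.75
ee_pos: [0.6058, 0.0387, 0.0644]
orientation: [3.141, -0.0, 1.605]
contact_force: [0.1, 1.4, -0.5]
grip_width: 0.0003
finger_force: 0.6
```

>>> servo_tool([
  {"dp": [0.7,0,1],"roll": 0},
  {"dp": [1.4,0,2],"roll": 0},
  {"dp": [2.1,0,3],"roll": 0},
  {"dp": [2.8,0,4],"roll": 0},
  {"dp": [3.5,0,5],"roll": 0},
  {"dp": [4.2,0,6],"roll": 0},
  {"dp": [4.9,0,7],"roll": 0},
  {"dp": [5.6,0,8],"roll": 0},
  {"dp": [6.3,0,9],"roll": 0},
  {"dp": [7,0,10],"roll": 0},
])

```text
t: 12.58
ee_pos: [0.6055, 0.0455, 0.0543]
orientation: [-3.142, 0.0, 1.605]
contact_force: [0.2, 2.0, -0.3]
grip_width: 0.0003
finger_force: 0.8
```

```bash
python3 m.py | cut -c1-620
```

```text
12.5833 [0.60545534 0.04551091 0.05432569] [ 0.15642927  1.98232194 -0.29938535]
[(2, 150, 155, 155), (6, 196, 203, 204), (10, 196, 203, 205), (14, 194, 201, 201), (18, 223, 226, 224), (22, 235, 238, 236), (26, 236, 239, 236), (30, 235, 237, 235), (34, 236, 238, 236), (38, 231, 234, 231), (42, 178, 183, 173), (46, 159, 165, 152), (50, 162, 170, 162), (54, 187, 198, 193), (58, 150, 157, 158), (62, 194, 206, 201), (66, 202, 215, 209), (70, 207, 219, 213), (74, 207, 220, 214), (78, 204, 218, 212), (82, 208, 220, 216), (86, 206, 219, 212), (90, 207, 219, 215), (94, 215, 222, 217), (98, 232, 232, 226), (102, 234, 234, 229), (106, 234, 234, 228), (110, 232, 231, 225), (114, 231, 230, 225), (118, 23
```

>>> servo_tool([
  {"dp": [0.6,0,1],"roll": 0},
  {"dp": [1.2,0,2],"roll": 0},
  {"dp": [1.8,0,3],"roll": 0},
  {"dp": [2.4,0,4],"roll": 0},
  {"dp": [3,0,5],"roll": 0},
  {"dp": [3.6,0,6],"roll": 0},
  {"dp": [4.2,0,7],"roll": 0},
  {"dp": [4.8,0,8],"roll": 0},
  {"dp": [5.4,0,9],"roll": 0},
  {"dp": [6,0,10],"roll": 0},
])

```text
t: 13.47
ee_pos: [0.6052, 0.0515, 0.0443]
orientation: [-3.141, 0.0, 1.605]
contact_force: [0.3, 1.9, -0.5]
grip_width: 0.0006
finger_force: 0.6
```

>>> servo_tool([
  {"dp": [0.5,0,1],"roll": 0},
  {"dp": [1,0,2],"roll": 0},
  {"dp": [1.5,0,3],"roll": 0},
  {"dp": [2,0,4],"roll": 0},
  {"dp": [2.5,0,5],"roll": 0},
  {"dp": [3,0,6],"roll": 0},
  {"dp": [3.5,0,7],"roll": 0},
  {"dp": [4,0,8],"roll": 0},
  {"dp": [4.5,0,9],"roll": 0},
  {"dp": [5,0,10],"roll": 0},
])

```text
t: 14.3
ee_pos: [0.6051, 0.0565, 0.0343]
orientation: [-3.142, 0.0, 1.605]
contact_force: [-0.9, 1.7, -0.0]
grip_width: 0.0005
finger_force: 0.5
```

```bash
python3 m.py | cut -c1-620
```

```text
14.3 [0.60506722 0.05648124 0.03433638] [-0.87939135  1.68053283 -0.03610842]
[(2, 148, 154, 153), (6, 197, 203, 204), (10, 197, 203, 205), (14, 195, 202, 203), (18, 223, 227, 224), (22, 235, 238, 235), (26, 237, 239, 236), (30, 236, 238, 236), (34, 237, 239, 237), (38, 236, 238, 236), (42, 236, 239, 236), (46, 221, 225, 220), (50, 163, 170, 158), (54, 155, 161, 151), (58, 189, 200, 194), (62, 168, 175, 174), (66, 183, 194, 190), (70, 216, 226, 221), (74, 217, 226, 221), (78, 218, 227, 222), (82, 218, 227, 222), (86, 218, 227, 223), (90, 219, 227, 224), (94, 218, 227, 223), (98, 218, 227, 222), (102, 226, 231, 226), (106, 236, 238, 233), (110, 237, 239, 235), (114, 235, 237, 231), (118, 23
```

>>> servo_tool([
  {"dp": [0.4,0,1],"roll": 0},
  {"dp": [0.8,0,2],"roll": 0},
  {"dp": [1.2,0,3],"roll": 0},
  {"dp": [1.6,0,4],"roll": 0},
  {"dp": [2,0,5],"roll": 0},
  {"dp": [2.4,0,6],"roll": 0},
  {"dp": [2.8,0,7],"roll": 0},
  {"dp": [3.2,0,8],"roll": 0},
  {"dp": [3.6,0,9],"roll": 0},
  {"dp": [4,0,10],"roll": 0},
])

```text
t: 15.18
ee_pos: [0.605, 0.0605, 0.0244]
orientation: [3.142, 0.0, 1.605]
contact_force: [0.6, 1.0, -0.0]
grip_width: 0.0006
finger_force: 0.5
```

>>> servo_tool([
  {"dp": [0.3,0,1],"roll": 0},
  {"dp": [0.6,0,2],"roll": 0},
  {"dp": [0.9,0,3],"roll": 0},
  {"dp": [1.2,0,4],"roll": 0},
  {"dp": [1.5,0,5],"roll": 0},
  {"dp": [1.8,0,6],"roll": 0},
  {"dp": [2.1,0,6],"roll": 0},
  {"dp": [2.4,0,6],"roll": 0},
  {"dp": [2.7,0,6],"roll": 0},
  {"dp": [3,0,6],"roll": 0},
])

```text
t: 16.02
ee_pos: [0.6049, 0.0634, 0.0185]
orientation: [3.142, 0.0, 1.605]
contact_force: [0.3, 0.7, -0.4]
grip_width: 0.0005
finger_force: 0.3
```

>>> servo_tool([
  {"dp": [0.2,0,0],"roll": 0},
  {"dp": [0.4,0,0],"roll": 0},
  {"dp": [0.6,0,0],"roll": 0},
  {"dp": [0.8,0,0],"roll": 0},
  {"dp": [1,0,0],"roll": 0},
  {"dp": [1.2,0,0],"roll": 0},
  {"dp": [1.4,0,0],"roll": 0},
  {"dp": [1.6,0,0],"roll": 0},
  {"dp": [1.8,0,0],"roll": 0},
  {"dp": [2,0,0],"roll": 0},
])

```text
t: 16.85
ee_pos: [0.6048, 0.0655, 0.0184]
orientation: [-3.142, 0.0, 1.605]
contact_force: [-0.1, 1.2, 0.3]
grip_width: 0.0007
finger_force: 0.3
```

```bash
python3 m.py | cut -c1-620
```

```text
16.85 [0.60477865 0.06554491 0.0184343 ] [-0.08629687  1.24163277  0.30876934]
[(2, 150, 155, 156), (6, 197, 203, 204), (10, 197, 205, 205), (14, 196, 203, 203), (18, 223, 226, 224), (22, 236, 238, 236), (26, 235, 238, 235), (30, 235, 238, 235), (34, 235, 238, 236), (38, 236, 239, 237), (42, 236, 239, 236), (46, 236, 239, 236), (50, 232, 235, 232), (54, 176, 181, 171), (58, 135, 141, 132), (62, 155, 166, 161), (66, 211, 221, 219), (70, 176, 184, 183), (74, 209, 218, 216), (78, 225, 233, 231), (82, 226, 234, 231), (86, 226, 234, 231), (90, 226, 234, 231), (94, 226, 234, 231), (98, 226, 234, 231), (102, 226, 233, 229), (106, 225, 231, 229), (110, 231, 236, 234), (114, 236, 239, 237), (118, 23
```

>>> servo_tool([
  {"dp": [0.2,0,0],"roll": 0},
  {"dp": [0.4,0,0],"roll": 0},
  {"dp": [0.6,0,0],"roll": 0},
  {"dp": [0.8,0,0],"roll": 0},
  {"dp": [1,0,0],"roll": 0},
  {"dp": [1.2,0,0],"roll": 0},
  {"dp": [1.4,0,0],"roll": 0},
  {"dp": [1.6,0,0],"roll": 0},
  {"dp": [1.8,0,0],"roll": 0},
  {"dp": [2,0,0],"roll": 0},
])

```text
t: 17.73
ee_pos: [0.6047, 0.0675, 0.0185]
orientation: [3.142, 0.0, 1.605]
contact_force: [1.0, 1.1, -1.3]
grip_width: 0.0006
finger_force: 0.4
```

>>> servo_tool([
  {"dp": [0.2,0,0],"roll": 0},
  {"dp": [0.4,0,0],"roll": 0},
  {"dp": [0.6,0,0],"roll": 0},
  {"dp": [0.8,0,0],"roll": 0},
  {"dp": [1,0,0],"roll": 0},
  {"dp": [1.2,0,0],"roll": 0},
  {"dp": [1.4,0,0],"roll": 0},
  {"dp": [1.6,0,0],"roll": 0},
  {"dp": [1.8,0,0],"roll": 0},
  {"dp": [2,0,0],"roll": 0},
])

```text
t: 18.57
ee_pos: [0.6046, 0.0695, 0.0184]
orientation: [-3.142, 0.0, 1.605]
contact_force: [0.6, 1.0, -0.8]
grip_width: 0.0002
finger_force: 0.4
```

```bash
python3 m.py | cut -c1-620
```

```text
18.5667 [0.60463437 0.06952659 0.01843057] [ 0.62111542  0.99055011 -0.83924243]
[(2, 149, 154, 154), (6, 197, 203, 206), (10, 198, 205, 206), (14, 195, 203, 203), (18, 225, 228, 226), (22, 235, 238, 236), (26, 236, 238, 236), (30, 237, 239, 236), (34, 236, 239, 236), (38, 236, 239, 236), (42, 235, 237, 235), (46, 236, 239, 237), (50, 236, 238, 236), (54, 235, 238, 235), (58, 195, 201, 197), (62, 110, 116, 113), (66, 117, 125, 122), (70, 183, 194, 190), (74, 206, 218, 214), (78, 172, 180, 180), (82, 218, 227, 223), (86, 225, 233, 229), (90, 224, 233, 229), (94, 224, 234, 229), (98, 222, 231, 228), (102, 222, 231, 227), (106, 221, 230, 226), (110, 221, 230, 226), (114, 232, 236, 235), (118, 23
```

>>> servo_tool([
  {"dp": [0.2,0,0],"roll": 0},
  {"dp": [0.4,0,0],"roll": 0},
  {"dp": [0.6,0,0],"roll": 0},
  {"dp": [0.8,0,0],"roll": 0},
  {"dp": [1,0,0],"roll": 0},
  {"dp": [1.2,0,0],"roll": 0},
  {"dp": [1.4,0,0],"roll": 0},
  {"dp": [1.6,0,0],"roll": 0},
  {"dp": [1.8,0,0],"roll": 0},
  {"dp": [2,0,0],"roll": 0},
])

```text
t: 19.45
ee_pos: [0.6046, 0.0715, 0.0185]
orientation: [3.142, 0.0, 1.605]
contact_force: [-0.4, -0.5, -0.2]
grip_width: 0.0006
finger_force: 0.0
```

>>> servo_tool([
  {"dp": [0.2,0,0],"roll": 0},
  {"dp": [0.4,0,0],"roll": 0},
  {"dp": [0.6,0,0],"roll": 0},
  {"dp": [0.8,0,0],"roll": 0},
  {"dp": [1,0,0],"roll": 0},
  {"dp": [1.2,0,0],"roll": 0},
  {"dp": [1.4,0,0],"roll": 0},
  {"dp": [1.6,0,0],"roll": 0},
  {"dp": [1.8,0,0],"roll": 0},
  {"dp": [2,0,0],"roll": 0},
])

```text
t: 20.28
ee_pos: [0.6045, 0.0735, 0.0184]
orientation: [3.142, 0.0, 1.605]
contact_force: [-0.4, -0.7, -0.3]
grip_width: 0.0007
finger_force: 0.0
```

```bash
python3 m.py | cut -c1-620
```

```text
20.2833 [0.60452517 0.07351631 0.01844576] [-0.36921123 -0.65184629 -0.28705513]
[(2, 148, 155, 155), (6, 197, 204, 205), (10, 197, 204, 205), (14, 194, 201, 203), (18, 224, 227, 225), (22, 236, 238, 236), (26, 236, 238, 236), (30, 236, 238, 235), (34, 235, 238, 235), (38, 235, 238, 235), (42, 236, 239, 236), (46, 236, 238, 237), (50, 236, 238, 235), (54, 235, 238, 235), (58, 196, 201, 197), (62, 114, 120, 116), (66, 114, 121, 117), (70, 161, 172, 168), (74, 207, 220, 216), (78, 174, 181, 182), (82, 202, 214, 210), (86, 222, 232, 228), (90, 223, 232, 228), (94, 221, 231, 226), (98, 219, 229, 225), (102, 220, 229, 225), (106, 220, 230, 226), (110, 220, 229, 225), (114, 229, 233, 231), (118, 23
```

The contact force has dropped to zero, so the flask lies flat with its foot about 59 mm from the bar. Now I push it towards the bar along its own axis.

>>> servo_tool([
  {"dp": [0,-3,0],"roll": 0},
  {"dp": [-2,-3,0],"roll": 0},
  {"dp": [-5,-3,0],"roll": 0},
  {"dp": [-8,-3,0],"roll": 0},
  {"dp": [-11,-3,0],"roll": 0},
  {"dp": [-14,-3,0],"roll": 0},
  {"dp": [-17,-3,0],"roll": 0},
  {"dp": [-20,-3,0],"roll": 0},
  {"dp": [-23,-3,0],"roll": 0},
  {"dp": [-25,-3,0],"roll": 0},
])

```text
t: 21.17
ee_pos: [0.6024, 0.048, 0.0184]
orientation: [-3.142, 0.0, 1.605]
contact_force: [0.5, 0.7, -0.1]
grip_width: 0.0005
finger_force: 0.5
```

>>> servo_tool([
  {"dp": [-3,0,0],"roll": 0},
  {"dp": [-6,0,0],"roll": 0},
  {"dp": [-9,0,0],"roll": 0},
  {"dp": [-12,0,0],"roll": 0},
  {"dp": [-15,0,0],"roll": 0},
  {"dp": [-17,0,0],"roll": 0},
  {"dp": [-19,0,0],"roll": 0},
  {"dp": [-20,0,0],"roll": 0},
  {"dp": [-20,0,0],"roll": 0},
])

```text
t: 21.92
ee_pos: [0.6031, 0.028, 0.0185]
orientation: [3.142, 0.001, 1.605]
contact_force: [0.0, 0.7, 0.6]
grip_width: 0.0003
finger_force: 0.0
```

>>> servo_tool([
  {"dp": [10,0,-20],"roll": 0},
  {"dp": [30,0,-50],"roll": 0},
  {"dp": [50,0,-85],"roll": 0},
  {"dp": [70,0,-120],"roll": 0},
  {"dp": [90,0,-150],"roll": 0},
  {"dp": [110,0,-180],"roll": 0},
  {"dp": [130,0,-200],"roll": 0},
  {"dp": [150,0,-220],"roll": 0},
  {"dp": [170,0,-230],"roll": 0},
  {"dp": [170,0,-230],"roll": 0},
])

```text
t: 22.75
ee_pos: [0.598, 0.2019, 0.2525]
orientation: [3.135, -0.002, 1.609]
contact_force: [0.8, -0.7, 0.3]
grip_width: 0.0005
finger_force: 0.0
```

```bash
cat > t.py <<'E'
from h import *
s=manip.observe();print(s["t"],s["ee_pos"],s["contact_force"])
sub=np.array([.6057,-.148]);th=np.radians(8.9);ex=np.array([np.cos(th),np.sin(th)]);ey=np.array([-np.sin(th),np.cos(th)])
im=manip.get_image("top");C=cam("top");cv2.imwrite("pics/t_last.png",im[:,:,::-1])
# rectified panel-coordinate map at z=.03, 1 mm/px: cols x -70..70, rows y 190..-20
c,Rm,p=C;K=np.array([[c["fx"],0,c["cx"]],[0,c["fy"],c["cy"]],[0,0,1]])
def grid(z,xs,ys):
    P=np.array([[*(sub+x*ex/1000+y*ey/1000),z] for y in ys for x in xs])
    uv=cv2.projectPoints(P,cv2.Rodrigues(Rm.T)[0],-Rm.T@p,K,np.array([c["k1"],0,0,0]))[0].reshape(len(ys),len(xs),2).astype(np.float32)
    return cv2.remap(im,uv[...,0],uv[...,1],cv2.INTER_LINEAR)
g=grid(.012+.034,range(-70,71),range(190,-21,-1)).min(2)
b=(g<175).astype(np.uint8)
for y in range(180,-21,-6): print(y," ".join("%3d"%v for v in g[190-y,::5]))
E
python3 t.py
```

```text
22.75 [0.59802225 0.20190814 0.25250861] [ 0.77052997 -0.66817027  0.33568407]
180 243 242 243 243 243 243 243 243 243 243 243 243 243 243 243 243 243 243 243 243 243 243 243 243 243 243 243 242 242
174 243 243 243 243 243 243 243 243 243 242 243 243 242 243 242 243 243 243 243 243 243 243 243 243 243 243 242 243 243
168 243 243 243 243 243 243 243 243 243 243 243 243 243 243 243 244 244 245 244 244 243 243 243 243 243 243 243 243 243
162 243 243 243 243 243 243 243 243 243 243 243 243 243 243 244 192 110 131 154 166 184 218 243 243 243 243 243 243 243
156 243 243 243 243 243 243 243 243 243 243 243 243 243 243 244 202 109 137 158 164 145 136 245 243 243 243 243 242 243
150 243 243 243 243 243 243 243 243 243 243 243 243 243 243 244 163 125 144 161 158 137 158 244 243 243 243 243 243 243
144 243 243 243 243 243 243 243 243 243 243 243 243 243 243 244 150 163 202 216 231 212 189 244 243 243 243 243 243 243
138 243 243 243 243 243 243 243 243 243 243 243 244 243 243 245 219 172 220 229 195 141 212 244 243 243 243 243 243 243
132 243 243 243 243 243 243 243 243 243 244 245 211 211 232 2
[... 2338 characters left out ...]
3 243 243 242 243 243 243 243 243 243 243 244 244 242 243 242 239 230 213 228 232 233 237 243 243 243 243
6 206 222 224 222 237 219 242 204 198 196 198 208 196 215 199 214 212 214 228 207 191 177 190 187 187 198 188 204 190
0 171 195 189 182 192 198 196 203 200 205 204 207 203 197 210 212 211 215 214 216 218 219 206 221 219 222 220 225 221
-6 150 242 243 243 243 243 243 242 243 243 242 243 242 242 243 243 242 243 243 243 243 243 243 242 242 242 243 243 229
-12 199 242 241 241 241 241 241 241 241 240 240 240 240 240 240 239 239 239 239 238 238 238 238 238 237 237 236 238 237
-18 241 240 240 241 240 241 239 242 240 242 240 243 240 243 241 243 240 243 241 243 241 243 241 243 241 244 242 243 242
```

From the top map in bar coordinates, the flask lies flat with its foot about 19 mm out. It is 7 mm to +x at the foot, 19 mm at the cap, and about 7° skew. I'll nudge its +x side to centre and straighten it, then seat it.

>>> servo_tool([
  {"dp": [-35,8,0],"roll": -3},
  {"dp": [-70,16,0],"roll": -6.7},
  {"dp": [-105,24,0],"roll": -6.7},
  {"dp": [-140,32,0],"roll": -6.7},
  {"dp": [-175,40,0],"roll": -6.7},
  {"dp": [-210,48,0],"roll": -6.7},
  {"dp": [-240,53,0],"roll": -6.7},
  {"dp": [-245,53,0],"roll": -6.7},
  {"dp": [-245,53,0],"roll": -6.7},
  {"dp": [-245,53,0],"roll": -6.7},
])

```text
t: 23.63
ee_pos: [0.658, -0.0452, 0.2474]
orientation: [-3.14, -0.001, 1.721]
contact_force: [0.5, 0.0, -0.2]
grip_width: 0.0004
finger_force: 0.0
```

```bash
cat > q.py <<'E'
from h import *
s=manip.observe();th=np.radians(8.9);d=s["ee_pos"][:2]-[.6057,-.148]
print(s["t"],s["ee_pos"],np.degrees(s["orientation"][2]),"panel",1000*(d@[np.cos(th),np.sin(th)]),1000*(d@[-np.sin(th),np.cos(th)]))
c,Rm,p=cam("top");uv=[[287.3,187.8]];w=ray((c,Rm,p),uv,.032)[0,:2]-[.6057,-.148];print("plate corner",1000*(w@[np.cos(th),np.sin(th)]),1000*(w@[-np.sin(th),np.cos(th)]))
E
python3 q.py
```

```text
23.6333 [ 0.65799904 -0.0452427   0.24740124] 98.59008512753951 panel 67.56697388244109 93.42888804695582
plate corner 95.65522906770236 114.44597424470065
```

>>> servo_tool([
  {"dp": [0,8,20],"roll": 0},
  {"dp": [0,8,55],"roll": 0},
  {"dp": [0,8,90],"roll": 0},
  {"dp": [0,8,125],"roll": 0},
  {"dp": [0,8,160],"roll": 0},
  {"dp": [0,8,190],"roll": 0},
  {"dp": [0,8,210],"roll": 0},
  {"dp": [0,8,221],"roll": 0},
  {"dp": [0,8,221],"roll": 0},
  {"dp": [0,8,221],"roll": 0},
])

```text
t: 24.47
ee_pos: [0.6666, -0.0424, 0.0279]
orientation: [3.141, -0.0, 1.723]
contact_force: [0.7, 0.1, -0.0]
grip_width: 0.0002
finger_force: 0.0
```

>>> servo_tool([
  {"dp": [0,-3,0],"roll": 0},
  {"dp": [0,-6,0],"roll": 0},
  {"dp": [0,-8,0],"roll": 0},
  {"dp": [0,-10,0],"roll": 0},
  {"dp": [0,-12,0],"roll": 0},
  {"dp": [0,-14,0],"roll": 0},
  {"dp": [0,-16,0],"roll": 0},
  {"dp": [0,-18,0],"roll": 0},
  {"dp": [0,-20,0],"roll": 0},
  {"dp": [0,-20,0],"roll": 0},
])

```text
t: 25.3
ee_pos: [0.6462, -0.0467, 0.0274]
orientation: [-3.141, 0.0, 1.722]
contact_force: [0.8, 0.2, 0.9]
grip_width: 0.0008
finger_force: 0.8
```

```bash
python3 q.py
```

```text
25.3 [ 0.64622052 -0.04666134  0.02735057] 98.659304293798 panel 55.71078733990008 93.8495859861331
plate corner 95.65522906770236 114.44597424470065
```

>>> servo_tool([
  {"dp": [0,12,0],"roll": 0},
  {"dp": [0,15,-35],"roll": 0},
  {"dp": [0,15,-70],"roll": 0},
  {"dp": [30,0,-90],"roll": 0},
  {"dp": [65,-15,-90],"roll": 0},
  {"dp": [95,-35,-90],"roll": 0},
  {"dp": [125,-55,-90],"roll": 0},
  {"dp": [155,-55,-90],"roll": 0},
  {"dp": [185,-55,-90],"roll": 0},
  {"dp": [185,-55,-90],"roll": 0},
])

```text
t: 26.13
ee_pos: [0.5617, 0.1322, 0.1164]
orientation: [-3.138, -0.002, 1.727]
contact_force: [-0.1, 0.0, -0.2]
grip_width: 0.0003
finger_force: 0.0
```

```bash
python3 q.py; python3 t.py
```

```text
26.1333 [0.56165841 0.1321948  0.11640153] 98.95944119116945 panel -0.1622807733277926 283.6349110068684
plate corner 95.65522906770236 114.44597424470065
26.1333 [0.56165841 0.1321948  0.11640153] [-0.14706423  0.02212822 -0.17382519]
180 243 243 243 243 243 243 243 243 242 243 243 243 243 243 242 243 242 243 243 243 243 243 243 242 243 242 243 242 242
174 242 243 243 243 243 243 243 243 243 243 243 243 243 243 243 243 243 243 243 243 243 243 243 243 243 243 242 243 243
168 243 243 243 243 243 243 242 242 243 243 243 243 243 243 243 243 243 243 243 243 243 243 243 243 243 243 243 243 243
162 243 243 243 243 243 243 243 243 243 243 243 220 221 194 208 212 217 241 243 243 243 243 243 243 243 243 243 243 243
156 243 243 243 243 243 243 243 243 243 243 244 201 114 139 159 163 140 178 245 243 243 243 243 243 243 243 243 243 243
150 243 243 243 243 243 243 243 243 243 243 244 176 118 143 164 159 137 169 244 243 243 243 243 243 243 243 243 243 243
144 243 243 243 243 243 243 243 243 243 243 244 165 173 208 219 214 191 184 244 243 243 243 243 243 243 243 243 243 243
138 243 243 243 243 243 
[... 2495 characters left out ...]
3 243 243 243 239 231 223 232 228 232 220 234 225 235 222 234 220 228 227 232 235 243 243 243 243 243 243
6 208 223 224 222 237 219 242 205 198 197 197 209 196 215 200 215 212 214 227 208 191 178 191 186 187 198 188 205 190
0 171 195 189 182 192 199 197 203 200 205 204 207 203 197 211 212 212 215 214 215 218 220 206 221 219 222 220 224 221
-6 150 242 243 243 242 243 243 243 243 243 243 242 243 242 242 242 243 243 243 243 242 243 243 242 242 242 243 243 229
-12 199 242 241 241 241 241 241 241 241 240 241 240 241 239 240 239 239 239 239 238 238 238 237 238 237 238 236 238 238
-18 241 241 240 241 240 241 239 242 240 242 240 243 240 243 241 243 240 243 241 243 241 243 241 243 241 243 242 243 242
```

The flask is now nearly square and centred: sides at about −44 and +45 mm, foot about 14 mm out. Final push on the cap end.

>>> servo_tool([
  {"dp": [-30,1,10],"roll": 0},
  {"dp": [-65,1,25],"roll": 0},
  {"dp": [-90,1,50],"roll": 0},
  {"dp": [-97,1,80],"roll": 0},
  {"dp": [-97,1,92],"roll": 0},
  {"dp": [-97,1,94],"roll": 0},
  {"dp": [-97,1,94],"roll": 0},
  {"dp": [-100,1,94],"roll": 0},
])

```text
t: 26.85
ee_pos: [0.5813, 0.0301, 0.0247]
orientation: [3.14, 0.0, 1.723]
contact_force: [-1.6, -0.2, -0.4]
grip_width: 0.0003
finger_force: 0.0
```

```bash
python3 q.py
```

```text
26.85 [0.58125463 0.03007068 0.02472934] 98.74056625044513 panel 3.398338819946765 179.70863715999414
plate corner 95.65522906770236 114.44597424470065
```

>>> servo_tool([
  {"dp": [-3,0,0],"roll": 0},
  {"dp": [-6,0,0],"roll": 0},
  {"dp": [-9,0,0],"roll": 0},
  {"dp": [-11,0,0],"roll": 0},
  {"dp": [-13,0,0],"roll": 0},
  {"dp": [-15,0,0],"roll": 0},
  {"dp": [-17,0,0],"roll": 0},
  {"dp": [-19,0,0],"roll": 0},
  {"dp": [-20,0,0],"roll": 0},
])

```text
t: 27.6
ee_pos: [0.5834, 0.0127, 0.0239]
orientation: [3.141, -0.006, 1.722]
contact_force: [-2.2, 11.5, 4.7]
grip_width: 0.0009
finger_force: 5.8
```

```bash
python3 q.py
```

```text
27.6 [0.58337793 0.01268581 0.02394944] 98.6749908370405 panel 2.8064516316536916 162.20458975696005
plate corner 95.65522906770236 114.44597424470065
```

The force rose to 11.5 N, so the foot is seated. I'll ease off and check.

>>> servo_tool([
  {"dp": [0,0,0],"roll": 0},
  {"dp": [2,0,0],"roll": 0},
  {"dp": [5,0,0],"roll": 0},
  {"dp": [12,0,0],"roll": 0},
  {"dp": [30,0,0],"roll": 0},
  {"dp": [60,0,-25],"roll": 0},
  {"dp": [90,0,-55],"roll": 0},
  {"dp": [120,0,-90],"roll": 0},
  {"dp": [120,0,-90],"roll": 0},
])

```text
t: 28.35
ee_pos: [0.5679, 0.1323, 0.1198]
orientation: [3.131, -0.001, 1.726]
contact_force: [0.9, 0.7, 1.3]
grip_width: 0.0007
finger_force: 0.0
```

```bash
python3 t.py | awk 'NR==1||NR<12||NR>24'; python3 - <<'E'
exec(open("t.py").read().split("g=grid")[0])
# working-face gap: panel height, fine rows; and bystanders vs first picture
g=grid(.046,range(-50,51,10),range(24,-13,-2)).min(2)
for y,r in zip(range(24,-13,-2),g): print(y,r)
a=cv2.imread("pics/top0.png")[:,:,::-1];d=(cv2.absdiff(a,im).max(2)>40).astype(np.uint8)
for n,(x0,x1,y0,y1) in dict(plate=(228,290,120,200),dish=(300,358,282,340),jar=(330,354,115,145)).items(): print(n,d[y0:y1,x0:x1].sum())
E
```

```text
28.35 [0.56787962 0.13227312 0.11981301] [0.89162308 0.73266921 1.27162114]
180 243 243 243 243 242 242 243 243 243 242 243 243 243 242 243 243 243 243 243 243 243 243 243 243 243 243 243 243 242
174 243 243 243 243 243 243 243 243 243 243 243 243 243 243 243 242 243 243 243 243 243 243 243 242 243 243 243 242 243
168 243 243 243 243 243 243 243 243 243 243 243 243 243 243 243 243 243 243 243 243 243 243 243 243 243 242 243 243 243
162 243 243 243 243 243 243 243 243 243 243 243 243 243 243 243 243 243 243 243 243 243 243 243 243 243 243 243 243 243
156 243 243 243 243 243 243 243 243 243 243 243 244 245 245 245 244 244 243 243 243 243 243 243 243 243 243 242 243 243
150 243 243 243 243 243 243 243 243 243 243 244 177 143 142 165 166 160 221 243 243 243 243 243 243 243 243 243 243 243
144 243 243 243 243 243 243 243 243 243 243 245 147 123 145 164 159 134 199 244 243 243 243 243 243 243 243 243 243 243
138 243 243 243 243 243 243 243 243 243 243 244 138 124 148 166 154 131 197 244 243 243 243 243 243 243 243 243 243 243
132 243 243 243 243 243 243 243 243 243 243 244 165 195 223 223 
[... 1811 characters left out ...]
[243 228 238 238 238 239 239 238 239 239 243]
12 [244 214 222 223 223 226 225 223 227 224 243]
10 [245 205 208 208 209 209 207 207 208 206 244]
8 [245 220 230 228 229 229 228 229 227 223 237]
6 [237 229 242 241 241 241 240 240 240 239 188]
4 [177 205 220 224 222 223 223 223 224 219 140]
2 [129 137 150 154 159 164 168 175 177 174 146]
0 [193 196 196 200 200 207 209 212 215 206 219]
-2 [244 244 243 244 244 243 243 243 243 243 245]
-4 [245 244 244 244 244 244 244 244 243 244 244]
-6 [243 242 243 243 243 243 243 242 242 243 243]
-8 [242 242 242 243 243 243 242 242 242 243 243]
-10 [243 243 243 243 243 243 243 243 243 243 243]
-12 [241 241 241 241 240 240 239 239 238 238 237]
plate 0
dish 0
jar 0
```

The foot edge is parallel to the bar across its width, with the cap face about 150 mm out. The dish, plate and jar are unchanged and the robot is clear.

```bash
python3 -c "
from workcell import manip
print(manip.hand_in())"
```

```text
the job is handed in; nothing more can be done
None
```

The job is handed in: the flask was let down on the fingers without falling or slamming, and by camera and force readings it lies flat with its foot square against the bar and its cap pointing away. The dish, well plate and jar did not move, the arm is clear, and it took about 28 s; no verdict was returned.

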